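# Plug the air nozzle into the bench outlet and turn the air on

## Task

Take the air nozzle out of the wooden stand and push its beaded tube into the open push-in socket of the bench air outlet: past the gripping teeth (a first, lighter resistance) and on until it bears on the stiff push valve in the bottom and has pushed it open about 4 mm, in one slow push that ends at about 13 N; the valve must not be driven hard up to its stop. Leave the nozzle standing in the socket. Then, and not before, swing the outlet's toggle lever right over to turn the air on; do not disturb the punches or the slotted steel tool nearby.

Things in the scene. Friction and masses are not known exactly. Their poses are not given: they have to be found in the camera images.
- nozzle_grip (a point): Centre of the square aluminium grip of the loose air nozzle (100 to 210 g, 150 mm tall, upright): grip 24 x 24 mm in plan, 44 mm high, from 75 to 119 mm above the nozzle's foot, this point at 97 mm. Above it a brass tip 31 mm high tapering from 18 to 7 mm; below it the tube. z is the nozzle's axis, up; x and y are square to the grip's faces. At the start it stands in the stand.
- nozzle_foot (a point): Centre of the lower end of the nozzle's steel tube. The tube is 11 mm in diameter; its lowest 9 mm is a bead of 14 mm diameter with a square shoulder above and chamfered to 10 mm over its lowest 4 mm. Axes as nozzle_grip.
- stand: Fixed dark wooden stand, 60 mm (x) by 190 mm (y) by 50 mm high, origin at the centre of its underside. Three holes of 16 mm diameter, 40 mm deep, at y = -65, 0 and +65 mm: the nozzle stands in one of them, a round punch 97 mm long and a flat-headed punch 104 mm long in the others. The grip's faces are within 0.2 rad of the stand's x and y.
- outlet: The fixed bench air outlet: steel foot plate 100 mm (x) by 250 mm (y); origin on the bench, under the open push-in socket's axis, z up. The socket is an upright steel barrel 42 mm in diameter with a black ring, 31 mm wide, round its mouth. At y = -75 mm is a like barrel closed by a domed cap (67 mm high); at y = +90 mm is the toggle lever.
- port_mouth (a point): Centre of the socket's mouth, 80.5 mm above the bench: a funnel from about 20 mm down to a 15.2 mm bore within 7 mm. About 20 mm below the mouth three sprung teeth reach into the bore: pushing the bead past them takes 4 to 8 N over some 8 mm; they snap in over the bead and stop it being drawn out. The push valve lies deeper, its face 31 to 51 mm below the mouth (not known exactly).
- valve (a joint): How far the stiff push valve in the socket's bottom is pushed down, m: 0 at the start (shut), 0.008 at its stop; it stays where it is pushed. While it moves it resists with about 9 N plus 1 N per mm (11 N at 2 mm, 13 N at 4 mm); at a standstill the force fades by some newtons, so stopping and pressing on again can push it further. Open from 0.002; not to go beyond 0.007.
- punch_round: Loose steel punch with a round head, 20 mm wide at most, standing in the stand; origin at its foot. A bystander.
- punch_flat: Loose steel punch with a flat blade head of 6 x 18 mm, standing in the stand; origin at its foot. A bystander.
- tap (a joint): Angle of the outlet's toggle lever, rad: 0 leaning to the outlet's -x side (off), 1.0 leaning to its +x side (on, at its stop). It stays where it is left and takes about 1 N at the knob.
- tap_tip (a point): Centre of the lever's ball knob, 26 mm in diameter, on a bar 60 mm from the pivot to this point; the pivot axis is along the outlet's y, 34 mm above the bench. At tap = 0 the lever leans 0.5 rad to -x, at 1.0 it leans 0.5 rad to +x. The knob's top is 100 to 107 mm above the bench.
- slot_die: Loose slotted steel tool standing upright on the bench, 30 x 60 mm in plan, 120 mm high; origin under its centre. A bystander.
Things that resemble listed ones, but are neither listed nor needed, are in the scene too. What is shaped like the part that bears nozzle_grip but pink or red is not meant.

How it is judged:
By the outcome, as a careful person would: the job done as asked, in the order asked, and still so for the second after the job is handed in, with the robot touching nothing.
It also fails if it takes over 64 s, if anything falls off the work surface, if the arm or the gripper's body presses on something with over 40 N, if the wrist force passes 120 N, or if a joint passes its speed limit or range.

## Robot

A 7-joint arm with a two-finger parallel gripper is mounted at the origin on the work surface. World frame = base frame: x ahead of the robot, y to its left, z up, the work surface at z = 0. Lengths are in m, angles in rad, forces in N, time in s.
With the tool pointing down it reaches from about 0.4 to 0.85 m from the base axis. Payload 10.4 kg.
Tool frame: the origin (TCP) lies midway between the tips of the shut fingers; the grasp point (between the pads) lies 19 mm behind it; z points along the fingers, y is the line along which they close (so a half turn about z gives the same grasp; the last joint's range is limited). The gripper opens to 87 mm and grips with 3 to 60 N. Pads are 19 mm wide; open, the fingers measure 117 mm over their backs; the gripper's body (75 mm by 190 mm) begins 51 mm behind the grasp point.
Start: joints at [1.1, 0.332, -0.065, 1.46, 0.022, 1.35, -0.088], TCP at [0.271, -0.563, 0.223] pointing down, gripper open.
Joint ranges: [-2.6, 2.6], [-0.5, 2.12], [-1.47, 1.34], [0.16, 2.42], [-1.27, 4.41], [0.06, 2.06], [-2.6, 2.6]. Speed limits (rad/s): [2.22, 2.22, 2.79, 2.79, 3.14, 3.14, 3.14].

## Interface

Orientations are given as a unit quaternion [x, y, z, w].
In Python, from bench import sensors, eyes, order gives the robot as it stands.
- The arm moves only by the tool arm_command, never from a script. Its argument "steps" is a list of rows, each an object with "rot": the turn, a rotation vector about the world's x, y, z in degrees, a list of three; "slide": the shift along the world's x, y, z in m, a list of three; "grip": the opening, from 0 (shut) to 1 (fully open). A call has exactly 8 rows; each row shifts and turns the commanded pose from where the row before left it; what a row does not reach is not made up. A row lasts 1/8 s, in which the tool goes at most 62.5 mm and 10.7 degrees, less where a joint would pass 70% of its speed; a pose out of reach is approached as far as the arm can. A call with a gripper value outside its range is refused whole. The fingers move at their own pace and stop on an object; "newtons" is the grip in N (left out, the last holds). Time passes only in rows, so rows that do not move let the fingers close, or fill a call up. It gives the time, the measured TCP pose, the force, the opening and the grip force at its end, in the units of the state.
- sensors.read_state(): the state, without advancing time (a new reading comes with each control period).
- eyes.camera(name): name is "scene" or "side" or "wrist"; returns a dict with "pixels" (400x640x3 uint8, red, green, blue), "intrinsics" (3x3 intrinsics, pixels), "pose" (4x4, takes a point from camera to world coordinates). Camera axes: x right, y down, z forward; pixel columns grow to the right and rows downward; lengths in m; the calibration is good to about 2 mm. The wrist camera is an equidistant fisheye: a pixel r from the principal point sees the ray r / f radians off the axis. A picture is of the moment at which its call begins. There is no depth.
- order.close_job(): hands the job in; it is judged then, once.
Trained networks look in a picture, given as the dict that the camera call returned (one of the last four; its "shot" number tells which), for a name from the list of things; names that differ only in an ending like _2 or _b are one class to them, and where a whole thing is asked for, a point or a joint stands for the part that bears it (a point fixed in the world has none). Each returns a list of dicts, best first, with "conf" (0 to 1); they miss things now and then, are a little off and sometimes report something else, mostly with a low value. They report only what shows in the picture. A call takes as long as a camera call. They do not tell look-alikes from the thing itself.
- eyes.look_for(name, picture): "bbox" ([left, top, right, bottom] in pixels, round what is visible of it).
The state is a dict: "time": time; "joint_positions": joint angles; "joint_vel": joint speeds; "joint_torque": joint torques, N m; "ee_pos": TCP position; "eef_rot": TCP orientation; "ft_force": force on the tool from outside, world axes, zero at the start; "torque": the same for the moment, N m; "width": finger opening in m; "grip_force": force on a finger pad.
Only numpy, scipy, OpenCV 4.12 (cv2) and the standard library are available. Lean on these libraries where they do the work, as an engineer would, in place of code of your own. Each camera call takes 0.05 s, during which the arm holds its last target. There are 200 camera calls.

## Working session

There is one attempt and no reset: what is moved stays moved. The work goes in short steps, Python scripts to look and compute and a tool call to move; the robot and the scene stay as the last step left them, time stands still between calls to the robot, and variables do not carry over. Pictures are saved under pics/ and viewed, at most 11 in all, crops included, and the job is handed in when it is done.

Besides the shell and the picture viewer there is one more tool, called after "Call:" as a command line: name --argument value ..., lists and objects as JSON in quotes. arm_command: Moves the arm, as the interface text tells. Its arguments: {"type":"object","properties":{"steps":{"type":"array","items":{"type":"object","properties":{"rot":{"type":"array","items":{"type":"number"}},"slide":{"type":"array","items":{"type":"number"}},"grip":{"type":"number"}}}},"newtons":{"type":"number"}},"required":["steps"]}

```bash
ls; mkdir -p pics; cat > h.py <<'E'
import numpy as np, cv2
from bench import sensors, eyes, order
def ray(c,u,v,fish=False):
    K=np.array(c["intrinsics"]);T=np.array(c["pose"])
    x=(u-K[0,2])/K[0,0];y=(v-K[1,2])/K[1,1]
    if fish:
        r=np.hypot(x,y);s=np.sin(r)/r if r>1e-9 else 1;d=np.array([x*s,y*s,np.cos(r)])
    else: d=np.array([x,y,1.])
    d=T[:3,:3]@d;return T[:3,3],d/np.linalg.norm(d)
def tri(rs):
    A=0;b=0
    for o,d in rs:
        P=np.eye(3)-np.outer(d,d);A=A+P;b=b+P@o
    p=np.linalg.solve(A,b);return p,[np.linalg.norm((np.eye(3)-np.outer(d,d))@(p-o)) for o,d in rs]
def atz(r,z):
    o,d=r;return o+d*(z-o[2])/d[2]
def proj(c,p,fish=False):
    K=np.array(c["intrinsics"]);T=np.array(c["pose"]);q=T[:3,:3].T@(np.array(p)-T[:3,3])
    if fish:
        h=np.hypot(q[0],q[1]);t=np.arctan2(h,q[2]);x,y=q[:2]/max(h,1e-9)*t
    else: x,y=q[0]/q[2],q[1]/q[2]
    return np.array([x*K[0,0]+K[0,2],y*K[1,1]+K[1,2]])
def save(c,n,box=None,w=800):
    im=np.array(c["pixels"])[:,:,::-1]
    if box: l,t,r,b=box;im=im[t:b,l:r];s=min(w/im.shape[1],600/im.shape[0]);im=cv2.resize(im,None,fx=s,fy=s,interpolation=cv2.INTER_CUBIC)
    cv2.imwrite("pics/"+n,im)
E
python3 - <<'E'
from h import *
s=sensors.read_state();print({k:np.round(v,3) for k,v in s.items()})
names=["nozzle_grip","stand","outlet","punch_round","punch_flat","tap","slot_die","valve","tap_tip","nozzle_foot"]
for cam in ["scene","side"]:
    c=eyes.camera(cam);save(c,cam+"0.png");print(cam,np.round(c["intrinsics"],1).tolist(),np.round(c["pose"],3).tolist())
    for n in names:
        try: print(n,[(np.round(d["bbox"]).tolist(),round(d["conf"],2)) for d in eyes.look_for(n,c)[:4]])
        except Exception as e: print(n,e)
E
```

```text
pics
{'time': np.float64(0.0), 'joint_positions': array([ 1.1  ,  0.333, -0.065,  1.461,  0.022,  1.35 , -0.089]), 'joint_vel': array([-0.   , -0.001, -0.001,  0.   , -0.   ,  0.002, -0.   ]), 'joint_torque': array([-0.0000e+00, -6.2326e+01,  2.5000e-02, -3.8989e+01, -6.1000e-02,
        4.0000e-02,  0.0000e+00]), 'ee_pos': array([ 0.27 , -0.563,  0.222]), 'eef_rot': array([ 0.975,  0.222, -0.   , -0.001]), 'ft_force': array([0.687, 0.49 , 0.269]), 'torque': array([0.059, 0.01 , 0.018]), 'grip_force': np.float64(0.0), 'width': np.float64(0.087)}
scene [[453.3, 0.0, 322.1], [0.0, 453.3, 203.3], [0.0, 0.0, 1.0]] [[0.545, 0.692, -0.473, 1.025], [0.838, -0.456, 0.299, -0.229], [-0.009, -0.559, -0.829, 0.874], [0.0, 0.0, 0.0, 1.0]]
nozzle_grip [([414.0, 97.0, 429.0, 144.0], 0.96), ([416.0, 132.0, 432.0, 177.0], 0.89), ([369.0, 89.0, 384.0, 134.0], 0.58), ([388.0, 109.0, 402.0, 145.0], 0.54)]
stand [([330.0, 134.0, 407.0, 190.0], 0.65)]
outlet [([163.0, 212.0, 287.0, 324.0], 0.68)]
punch_round [([343.0, 148.0, 353.0, 165.0], 0.5)]
punch_flat [([367.0, 136.0, 374.0, 156.0], 0.59), ([239.0, 
[... 597 characters left out ...]
0], 0.62), ([257.0, 256.0, 273.0, 336.0], 0.59), ([291.0, 297.0, 321.0, 374.0], 0.58), ([366.0, 271.0, 383.0, 347.0], 0.56)]
stand [([306.0, 251.0, 354.0, 349.0], 0.77)]
outlet [([319.0, 152.0, 364.0, 218.0], 0.7)]
punch_round [([332.0, 233.0, 337.0, 266.0], 0.72)]
punch_flat [([326.0, 253.0, 332.0, 267.0], 0.41)]
tap [([341.0, 170.0, 358.0, 192.0], 0.7)]
slot_die [([252.0, 166.0, 267.0, 229.0], 0.76)]
valve [([343.0, 169.0, 357.0, 194.0], 0.63)]
tap_tip [([342.0, 172.0, 358.0, 194.0], 0.45), ([329.0, 233.0, 338.0, 265.0], 0.32)]
nozzle_foot [([258.0, 260.0, 276.0, 328.0], 0.86), ([314.0, 254.0, 328.0, 312.0], 0.84), ([294.0, 296.0, 321.0, 370.0], 0.82), ([362.0, 273.0, 379.0, 347.0], 0.59)]
```

View pics/scene0.png

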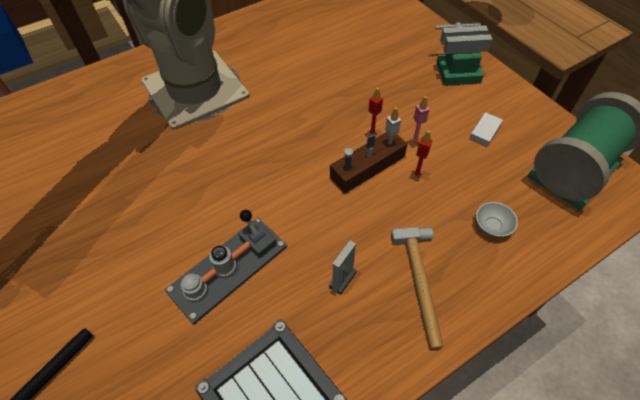

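View pics/side0.png

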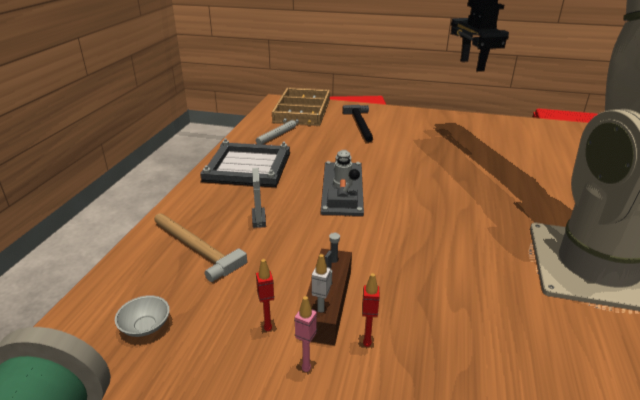

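The scene view shows the silver nozzle at about (393,127) in the stand's far hole, with red and pink decoys around it. The socket (black ring) is at (221,253), the dome at (192,287), the knob at (246,215) and the slot tool at (343,268). In the side view the nozzle is at (321,284) and the outlet at (343,185).

```bash
python3 - <<'E'
from h import *
a=eyes.camera("scene");b=eyes.camera("side")
A=np.array(a["pixels"])[:,:,::-1];B=np.array(b["pixels"])[:,:,::-1]
def cr(im,l,t,w,h):return cv2.resize(im[t:t+h,l:l+w],(400,300),interpolation=cv2.INTER_CUBIC)
cv2.imwrite("pics/m.png",np.vstack([np.hstack([cr(A,155,200,140,105+20),cr(A,325,80,120,90+25)]),np.hstack([cr(B,300,140,100,75+10),cr(B,280,230,120,90+30)])]))
E
```

```text
(no output)
```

View pics/m.png

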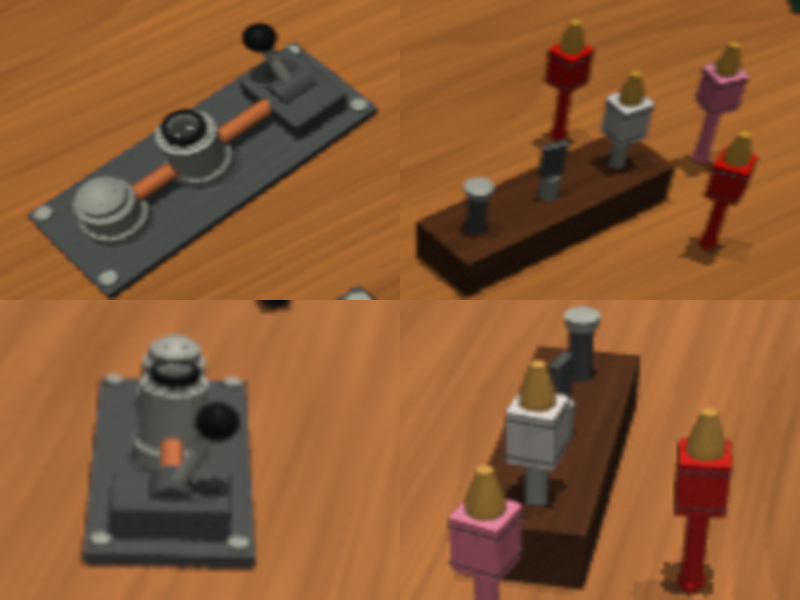

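```bash
python3 - <<'E'
from h import *
a=eyes.camera("scene");b=eyes.camera("side")
P={"knob":((245.7,215.8),(354.3,174.3)),"ring":((219.05,252.9),(343.75,160.4)),"tip":((394.9,108.75),(321.1,255.2)),"griptop":((393.7,118.3),(321.7,270.8)),"hole":((390.4,143.2),(320.8,308.8))}
for n,(p,q) in P.items():
    x,r=tri([ray(a,*p),ray(b,*q)]);print(n,x.round(4),np.round(r,4))
for n,c,L in [("plate scene",a,[(165.5,289.6),(192.8,323.75),(287,245),(257.5,217.5)]),("plate side",b,[(325.75,162.1),(360.75,162.1),(363.25,214.2),(320.75,213.1)])]:
    Q=np.array([atz(ray(c,*p),0.012) for p in L]);print(n,Q.round(4).tolist(),Q.mean(0).round(4))
for n,c,L in [("stand",a,[(330.4,165.1),(345.4,180.4),(406.6,145.9)])]:
    Q=np.array([atz(ray(c,*p),0.05) for p in L]);print(n,Q.round(4).tolist())
E
```

```text
knob [ 0.5134 -0.0942  0.0862] [0.0015 0.0015]
ring [ 0.5549 -0.1772  0.0753] [0.0014 0.0014]
tip [0.4929 0.3012 0.1577] [0.0004 0.0004]
griptop [0.4921 0.3024 0.1274] [0.0011 0.0011]
hole [0.4938 0.3025 0.0452] [0.0021 0.0021]
plate scene [[0.5356, -0.301, 0.012], [0.6322, -0.2835, 0.012], [0.5827, -0.0411, 0.012], [0.4856, -0.0609, 0.012]] [ 0.559  -0.1716  0.012 ]
plate side [[0.6227, -0.2782, 0.012], [0.5302, -0.3025, 0.012], [0.4795, -0.0489, 0.012], [0.5744, -0.0286, 0.012]] [ 0.5517 -0.1646  0.012 ]
stand [[0.4757, 0.1424, 0.05], [0.5314, 0.1462, 0.05], [0.5272, 0.327, 0.05]]
```

Call:
arm_command --steps '[{"slide": [0.031, 0.044, 0.01], "rot": [0, 0, 5.5]}, {"slide": [0.031, 0.044, 0.01], "rot": [0, 0, 5.5]}, {"slide": [0.031, 0.044, 0.01], "rot": [0, 0, 5.5]}, {"slide": [0.031, 0.044, 0.01], "rot": [0, 0, 5.5]}, {"slide": [0.031, 0.044, 0.01], "rot": [0, 0, 5.5]}, {"slide": [0.031, 0.044, 0.01], "rot": [0, 0, 5.5]}, {"slide": [0.031, 0.044, 0.01], "rot": [0, 0, 5.5]}, {"slide": [0, 0, 0], "rot": [0, 0, 0]}]'

```text
schema error: expected keys rot, slide, grip
```

```bash
python3 - <<'E'
from h import *
a=eyes.camera("scene");b=eyes.camera("side")
for n,(p,q) in {"red1":((376.6,88.4),(372.7,274.8)),"pink":((425.5,97.25),(305.5,297.2)),"red2":((427.6,131.75),(265,259))}.items():
    x,r=tri([ray(a,*p),ray(b,*q)]);print(n,x.round(4),np.round(r,4))
w=eyes.camera("wrist");save(w,"w1.png");print(np.round(w["pose"],3).tolist(),w["intrinsics"])
for n in ["outlet","slot_die","tap_tip"]:print(n,[(np.round(d["bbox"]).tolist(),round(d["conf"],2)) for d in eyes.look_for(n,w)[:4]])
for n,p in {"mouth":(.555,-.177,.0805),"knob":(.5134,-.0942,.09)}.items():print(n,proj(w,p,True))
s=sensors.read_state();print(s["ee_pos"],s["eef_rot"],s["time"])
E
```

```text
red1 [0.4099 0.3145 0.1477] [0. 0.]
pink [0.4947 0.3885 0.1489] [0.0015 0.0015]
red2 [0.5787 0.3227 0.1489] [0.0018 0.0018]
[[0.434, -0.872, -0.226, 0.332], [-0.901, -0.42, -0.109, -0.534], [0.0, 0.251, -0.968, 0.385], [0.0, 0.0, 0.0, 1.0]] [[309.70691629   0.         325.52186857]
 [  0.         309.70691629 198.52777016]
 [  0.           0.           1.        ]]
outlet []
slot_die []
tap_tip []
mouth [ 155.42325069 -119.54812173]
knob [  97.9869234  -100.09801134]
[ 0.27064444 -0.56340967  0.22258496] [9.75040817e-01 2.22025676e-01 2.00912486e-05 6.42131972e-05] 1.6
```

View pics/w1.png

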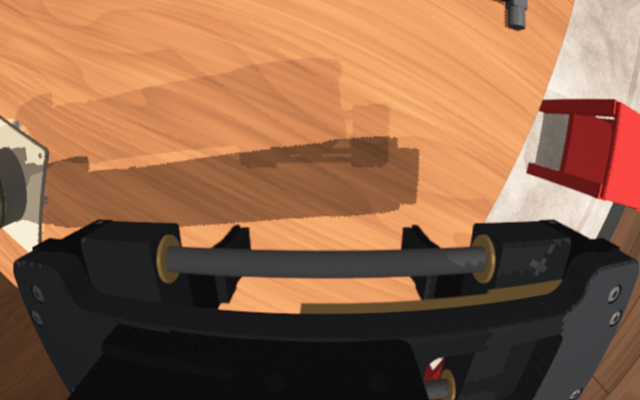

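The wrist view shows only bare bench, because the move was refused: every row needs all keys.

Call:
arm_command --steps '[{"slide": [0.031, 0.044, 0.01], "rot": [0, 0, 5.5], "grip": 0.6}, {"slide": [0.031, 0.044, 0.01], "rot": [0, 0, 5.5], "grip": 0.6}, {"slide": [0.031, 0.044, 0.01], "rot": [0, 0, 5.5], "grip": 0.6}, {"slide": [0.031, 0.044, 0.01], "rot": [0, 0, 5.5], "grip": 0.6}, {"slide": [0.031, 0.044, 0.01], "rot": [0, 0, 5.5], "grip": 0.6}, {"slide": [0.031, 0.044, 0.01], "rot": [0, 0, 5.5], "grip": 0.6}, {"slide": [0.02, 0.03, 0.01], "rot": [0, 0, 5.5], "grip": 0.6}, {"slide": [0, 0, 0], "rot": [0, 0, 0], "grip": 0.6}]'

```text
time: 2.6
ee_pos: [0.4785, -0.2669, 0.2936]
eef_rot: [0.846, 0.534, 0.001, 0.001]
ft_force: [0.2, -1.0, 0.2]
width: 0.0523
grip_force: 0.0
```

```bash
python3 - <<'E'
from h import *
w=eyes.camera("wrist");save(w,"w2.png");np.savez("w2.npz",**{k:w[k] for k in("pixels","intrinsics","pose")})
for n in ["outlet","slot_die","tap_tip"]:print(n,[(np.round(d["bbox"]).tolist(),round(d["conf"],2)) for d in eyes.look_for(n,w)[:4]])
for n,p in {"mouth":(.555,-.177,.0805),"knob":(.5134,-.0942,.09)}.items():print(n,proj(w,p,True))
s=sensors.read_state();print(s["ee_pos"],s["eef_rot"],s["time"])
E
```

```text
outlet [([266.0, 2.0, 422.0, 172.0], 0.68)]
slot_die []
tap_tip [([278.0, 28.0, 306.0, 45.0], 0.69)]
mouth [350.84289705  82.31880358]
knob [289.12702306  35.6174902 ]
[ 0.47571597 -0.27097384  0.29219481] [ 8.48047157e-01  5.29920609e-01 -3.86319744e-04 -1.38084982e-04] 2.8
```

View pics/w2.png

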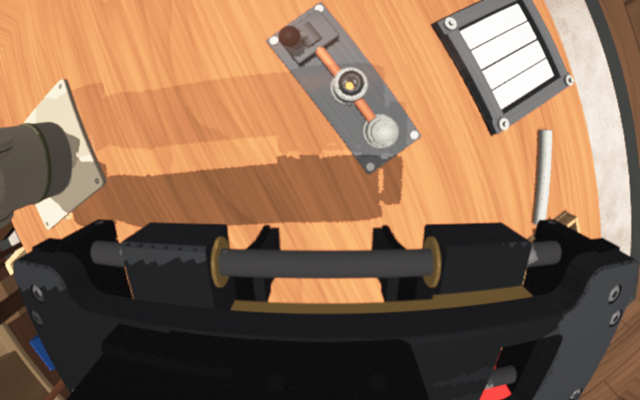

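The socket ring is at (349,83) and the knob at (290,36). Both match the triangulated predictions to within 2 px. Next is the nozzle.

Call:
arm_command --steps '[{"slide": [0.002, 0.058, 0.0], "rot": [0, 0, 4], "grip": 0.6}, {"slide": [0.002, 0.058, 0.0], "rot": [0, 0, 4], "grip": 0.6}, {"slide": [0.002, 0.058, 0.0], "rot": [0, 0, 4], "grip": 0.6}, {"slide": [0.002, 0.058, 0.0], "rot": [0, 0, 4], "grip": 0.6}, {"slide": [0.002, 0.058, 0.0], "rot": [0, 0, 4], "grip": 0.6}, {"slide": [0.002, 0.058, 0.0], "rot": [0, 0, 4], "grip": 0.6}, {"slide": [0.002, 0.058, 0.0], "rot": [0, 0, 4], "grip": 0.6}, {"slide": [0.002, 0.058, 0], "rot": [0, 0, 0], "grip": 0.6}]'

```text
time: 3.8
ee_pos: [0.4931, 0.1947, 0.2925]
eef_rot: [0.694, 0.719, -0.0, 0.0]
ft_force: [1.0, -0.3, 0.5]
width: 0.0523
grip_force: 0.0
```

```bash
python3 - <<'E'
from h import *
for i in range(3): w=eyes.camera("wrist")
np.savez("w3.npz",**{k:w[k] for k in("pixels","intrinsics","pose")})
for n,p in {"tip":(.4928,.302,.160),"grip":(.4928,.302,.129)}.items():
    q=proj(w,p,True);print(n,q)
u,v=q.astype(int);l=max(u-75,0);t=max(v-56,0);print(l,t);save(w,"w3.png",(l,t,l+150,t+112))
s=sensors.read_state();print(s["ee_pos"],s["eef_rot"],s["time"])
E
```

```text
tip [332.50084186  85.01514637]
grip [331.84713838  88.38679219]
256 32
[0.49214725 0.19670093 0.29220926] [ 6.92390987e-01  7.21522146e-01  5.43786655e-05 -7.14738032e-04] 3.95
```

View pics/w3.png

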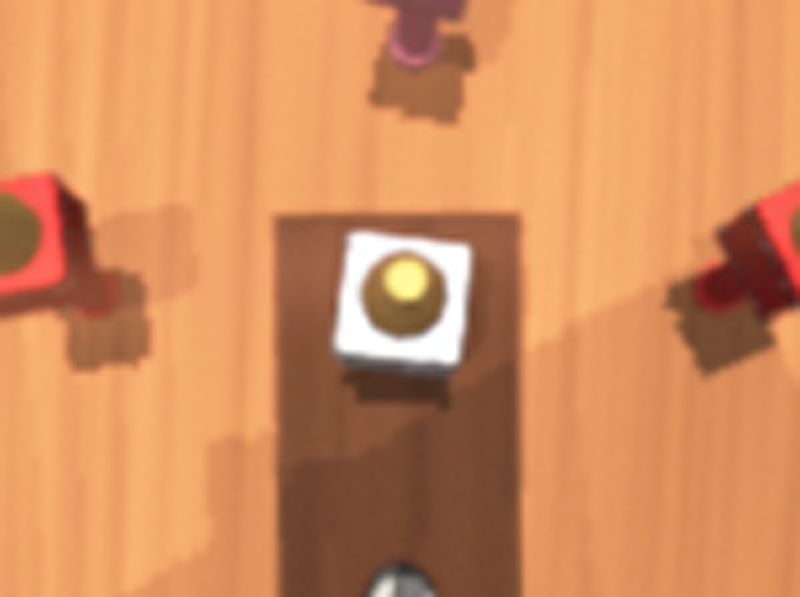

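The white nozzle's top face is centred at crop (403,298), which is pixel (331.6,87.9), with the tip at (332.5,84.1). Both are within 1 px of prediction. The grip is turned about 5° in the picture.

```bash
python3 - <<'E'
from h import *
w=np.load("w3.npz");f=lambda x,y:(256+x/5.333,32+y/5.333)
C=np.array([atz(ray(w,*f(*p),True),.129) for p in [(346,232),(470,243),(461,364),(334,352)]])
print(C.round(4).tolist(),C.mean(0));
for i in range(4):
    d=C[(i+1)%4]-C[i];print(np.hypot(*d[:2]).round(4),np.degrees(np.arctan2(d[1],d[0])))
q=(.69239,.72152);print("tool y deg",np.degrees(np.arctan2(2*q[1]**2-1,2*q[0]*q[1])))
print("tip",atz(ray(w,*f(408,278),True),.16))
E
```

```text
[[0.4808, 0.3152, 0.129], [0.505, 0.3143, 0.129], [0.5044, 0.29, 0.129], [0.4796, 0.2912, 0.129]] [0.49244196 0.30267688 0.129     ]
0.0242 -2.3508792127639353
0.0243 -91.53116353731669
0.0248 177.25957248288304
0.0241 86.99773610677948
tool y deg 2.3602471526017137
tip [0.49276521 0.30285575 0.16      ]
```

Call:
arm_command --steps '[{"slide": [0.0, 0.036, 0.0], "rot": [0, 0, -1.6], "grip": 0.6}, {"slide": [0.0, 0.035, 0.0], "rot": [0, 0, -1.6], "grip": 0.6}, {"slide": [0.0, 0.035, 0.0], "rot": [0, 0, -1.6], "grip": 0.6}, {"slide": [0, 0, -0.045], "rot": [0, 0, 0], "grip": 0.6}, {"slide": [0, 0, -0.045], "rot": [0, 0, 0], "grip": 0.6}, {"slide": [0, 0, 0], "rot": [0, 0, 0], "grip": 0.6}, {"slide": [0, 0, 0], "rot": [0, 0, 0], "grip": 0.6}, {"slide": [0, 0, 0], "rot": [0, 0, 0], "grip": 0.6}]'

```text
time: 4.95
ee_pos: [0.4937, 0.3008, 0.2047]
eef_rot: [0.724, 0.69, 0.001, 0.001]
ft_force: [-0.9, -0.4, 0.5]
width: 0.0522
grip_force: 0.0
```

Call:
arm_command --steps '[{"slide": [-0.001, 0.002, -0.03], "rot": [0, 0, 0], "grip": 0.6}, {"slide": [0, 0, -0.03], "rot": [0, 0, 0], "grip": 0.6}, {"slide": [0, 0, -0.025], "rot": [0, 0, 0], "grip": 0.6}, {"slide": [0, 0, -0.015], "rot": [0, 0, 0], "grip": 0.6}, {"slide": [0, 0, -0.007], "rot": [0, 0, 0], "grip": 0.6}, {"slide": [0, 0, 0], "rot": [0, 0, 0], "grip": 0.6}, {"slide": [0, 0, 0], "rot": [0, 0, 0], "grip": 0.6}, {"slide": [0, 0, 0], "rot": [0, 0, 0], "grip": 0.6}]'

```text
time: 5.95
ee_pos: [0.492, 0.3028, 0.0963]
eef_rot: [0.723, 0.691, 0.001, 0.0]
ft_force: [0.8, -0.1, 0.8]
width: 0.0523
grip_force: 0.0
```

Call:
arm_command --newtons 50 --steps '[{"slide": [0, 0, 0], "rot": [0, 0, 0], "grip": 0.4}, {"slide": [0, 0, 0], "rot": [0, 0, 0], "grip": 0.3}, {"slide": [0, 0, 0], "rot": [0, 0, 0], "grip": 0.2}, {"slide": [0, 0, 0], "rot": [0, 0, 0], "grip": 0.1}, {"slide": [0, 0, 0], "rot": [0, 0, 0], "grip": 0.1}, {"slide": [0, 0, 0], "rot": [0, 0, 0], "grip": 0.1}, {"slide": [0, 0, 0], "rot": [0, 0, 0], "grip": 0.1}, {"slide": [0, 0, 0], "rot": [0, 0, 0], "grip": 0.1}]'

```text
time: 6.95
ee_pos: [0.4917, 0.3026, 0.0956]
eef_rot: [0.723, 0.691, 0.0, 0.0]
ft_force: [-0.4, -0.2, 0.6]
width: 0.0235
grip_force: 49.8
```

Call:
arm_command --steps '[{"slide": [0, 0, 0.01], "rot": [0, 0, 0], "grip": 0.1}, {"slide": [0, 0, 0.02], "rot": [0, 0, 0], "grip": 0.1}, {"slide": [0, 0, 0.03], "rot": [0, 0, 0], "grip": 0.1}, {"slide": [0, 0, 0.03], "rot": [0, 0, 0], "grip": 0.1}, {"slide": [0, 0, 0.03], "rot": [0, 0, 0], "grip": 0.1}, {"slide": [0, 0, 0.03], "rot": [0, 0, 0], "grip": 0.1}, {"slide": [0, 0, 0.02], "rot": [0, 0, 0], "grip": 0.1}, {"slide": [0, 0, 0.0], "rot": [0, 0, 0], "grip": 0.1}]'

```text
time: 7.95
ee_pos: [0.492, 0.3033, 0.2681]
eef_rot: [0.723, 0.691, 0.002, 0.001]
ft_force: [0.5, 0.2, -1.4]
width: 0.0234
grip_force: 49.8
```

Call:
arm_command --steps '[{"slide": [0.006, -0.03, 0], "rot": [0, 0, 0], "grip": 0.1}, {"slide": [0.007, -0.05, 0], "rot": [0, 0, 0], "grip": 0.1}, {"slide": [0.007, -0.055, 0], "rot": [0, 0, 0], "grip": 0.1}, {"slide": [0.007, -0.055, 0], "rot": [0, 0, 0], "grip": 0.1}, {"slide": [0.007, -0.055, 0], "rot": [0, 0, 0], "grip": 0.1}, {"slide": [0.007, -0.055, 0], "rot": [0, 0, 0], "grip": 0.1}, {"slide": [0.007, -0.055, 0], "rot": [0, 0, 0], "grip": 0.1}, {"slide": [0.007, -0.05, 0.0], "rot": [0, 0, 0], "grip": 0.1}]'

```text
time: 8.95
ee_pos: [0.5461, -0.1045, 0.2651]
eef_rot: [0.723, 0.69, -0.0, -0.0]
ft_force: [-0.0, -0.5, -0.8]
width: 0.0233
grip_force: 49.8
```

Call:
arm_command --steps '[{"slide": [0.006, -0.04, 0], "rot": [0, 0, 0], "grip": 0.1}, {"slide": [0.003, -0.025, 0], "rot": [0, 0, 0], "grip": 0.1}, {"slide": [0, -0.01, -0.02], "rot": [0, 0, 0], "grip": 0.1}, {"slide": [0, 0, -0.03], "rot": [0, 0, 0], "grip": 0.1}, {"slide": [0, 0, -0.02], "rot": [0, 0, 0], "grip": 0.1}, {"slide": [0, 0, 0], "rot": [0, 0, 0], "grip": 0.1}, {"slide": [0, 0, 0], "rot": [0, 0, 0], "grip": 0.1}, {"slide": [0, 0, 0], "rot": [0, 0, 0], "grip": 0.1}]'

```text
time: 9.95
ee_pos: [0.5561, -0.1771, 0.1965]
eef_rot: [0.723, 0.691, 0.0, 0.001]
ft_force: [-0.4, 0.3, -0.9]
width: 0.0236
grip_force: 49.8
```

```bash
python3 - <<'E'
from h import *
s=sensors.read_state();e=np.array(s["ee_pos"]);print(e,s["eef_rot"],s["time"],s["ft_force"])
a=eyes.camera("scene");b=eyes.camera("side");w=np.load("w2.npz")
np.savez("s4.npz",**{n+k:c[k] for n,c in(("a",a),("b",b)) for k in("pixels","intrinsics","pose")})
def cr(c,l,t,wd,h):return cv2.resize(np.array(c["pixels"])[t:t+h,l:l+wd,::-1],(400,400),interpolation=cv2.INTER_CUBIC)
W=cr(w,310,45,80,80)
cv2.imwrite("pics/m4.png",cv2.resize(np.hstack([cr(a,180,195,80,80),cr(b,305,100,80,80)]),(800,400)))
cv2.imwrite("pics/w4.png",W)
foot=e+[0,0,-.0865]
print("foot proj",proj(a,foot),proj(b,foot));m=(.555,-.177,.0805);print("mouth",proj(a,m),proj(b,m),proj(w,m,True))
E
```

```text
[ 0.5561403  -0.17705573  0.19648746] [7.23032544e-01 6.90813548e-01 4.07620897e-04 6.44562545e-04] 9.95 [-0.40196412  0.32422904 -0.87101219]
foot proj [215.26105274 244.41003139] [343.18408692 147.92648324]
mouth [218.08258023 251.19472661] [343.25041727 158.8491739 ] [350.84289705  82.31880358]
```

View pics/m4.png

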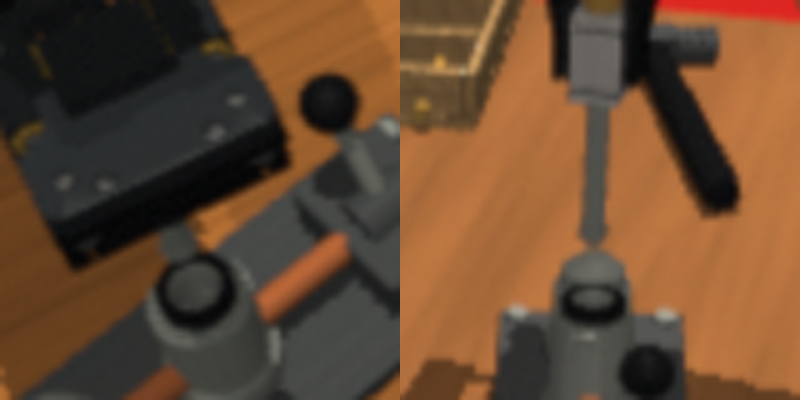

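View pics/w4.png

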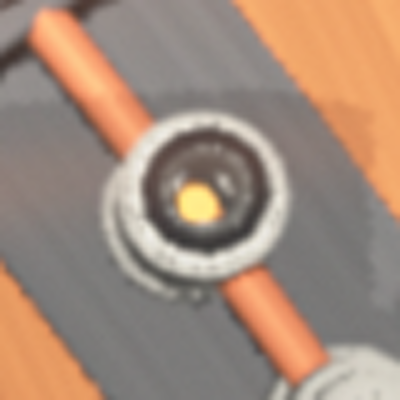

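The bead hangs just over the socket: in the side view the bead is at (343.6,149.4) and the ring at (343.4,160.6). The wrist view puts the ring at (351.4,82.8).

```bash
python3 - <<'E'
from h import *
z=np.load("s4.npz");a={k:z["a"+k] for k in("intrinsics","pose")};b={k:z["b"+k] for k in("intrinsics","pose")};w=np.load("w2.npz")
print(atz(ray(w,351.4,82.8,True),.0805),atz(ray(a,219,253.2),.0805),atz(ray(b,343.4,160.6),.0805))
print("grip corrected side, foot at z",.11,atz(ray(b,343.6,149.4),.11))
# shift image by calibration bias seen at foot
print("side rel",atz(ray(b,343.4-.4,160.6-1.5),.0805))
print(tri([ray(a,219,253.2),ray(b,343.4,160.6),ray(w,351.4,82.8,True)]))
E
```

```text
[ 0.55535587 -0.17781083  0.0805    ] [ 0.56003853 -0.17743161  0.0805    ] [ 0.5527239  -0.16787741  0.0805    ]
grip corrected side, foot at z 0.11 [ 0.55349459 -0.16928535  0.11      ]
side rel [ 0.5553178 -0.175516   0.0805   ]
(array([ 0.55573768, -0.17742761,  0.07491829]), [np.float64(0.000970613957287143), np.float64(0.0012445334422322815), np.float64(0.00033350677311673845)])
```

Call:
arm_command --steps '[{"slide": [-0.0005, 0, -0.012], "rot": [0, 0, 0], "grip": 0.1}, {"slide": [0, 0, -0.01], "rot": [0, 0, 0], "grip": 0.1}, {"slide": [0, 0, -0.006], "rot": [0, 0, 0], "grip": 0.1}, {"slide": [0, 0, -0.004], "rot": [0, 0, 0], "grip": 0.1}, {"slide": [0, 0, -0.004], "rot": [0, 0, 0], "grip": 0.1}, {"slide": [0, 0, -0.004], "rot": [0, 0, 0], "grip": 0.1}, {"slide": [0, 0, -0.002], "rot": [0, 0, 0], "grip": 0.1}, {"slide": [0, 0, 0], "rot": [0, 0, 0], "grip": 0.1}]'

```text
time: 11.05
ee_pos: [0.5551, -0.1773, 0.1535]
eef_rot: [0.723, 0.691, 0.0, -0.0]
ft_force: [-0.7, 0.2, -1.8]
width: 0.0236
grip_force: 49.8
```

```bash
python3 - <<'E'
from h import *
s=sensors.read_state();print({k:np.round(s[k],4) for k in("time","ee_pos","ft_force","torque","width","grip_force")})
E
```

```text
{'time': np.float64(11.05), 'ee_pos': array([ 0.5551, -0.1773,  0.1535]), 'ft_force': array([-0.693 ,  0.1565, -1.763 ]), 'torque': array([-0.0084, -0.0535,  0.0301]), 'width': np.float64(0.0236), 'grip_force': np.float64(49.7696)}
```

Call:
arm_command --steps '[{"slide": [0, 0, -0.001], "rot": [0, 0, 0], "grip": 0.1}, {"slide": [0, 0, -0.001], "rot": [0, 0, 0], "grip": 0.1}, {"slide": [0, 0, -0.001], "rot": [0, 0, 0], "grip": 0.1}, {"slide": [0, 0, -0.001], "rot": [0, 0, 0], "grip": 0.1}, {"slide": [0, 0, -0.001], "rot": [0, 0, 0], "grip": 0.1}, {"slide": [0, 0, -0.001], "rot": [0, 0, 0], "grip": 0.1}, {"slide": [0, 0, -0.001], "rot": [0, 0, 0], "grip": 0.1}, {"slide": [0, 0, -0.001], "rot": [0, 0, 0], "grip": 0.1}]'

```text
time: 12.05
ee_pos: [0.5553, -0.1775, 0.1459]
eef_rot: [0.723, 0.691, 0.0, 0.0]
ft_force: [-0.5, 1.2, 3.6]
width: 0.0237
grip_force: 49.8
```

Call:
arm_command --steps '[{"slide": [0, 0, -0.0005], "rot": [0, 0, 0], "grip": 0.1}, {"slide": [0, 0, -0.0005], "rot": [0, 0, 0], "grip": 0.1}, {"slide": [0, 0, -0.0005], "rot": [0, 0, 0], "grip": 0.1}, {"slide": [0, 0, -0.0005], "rot": [0, 0, 0], "grip": 0.1}, {"slide": [0, 0, -0.0005], "rot": [0, 0, 0], "grip": 0.1}, {"slide": [0, 0, -0.0005], "rot": [0, 0, 0], "grip": 0.1}, {"slide": [0, 0, -0.0005], "rot": [0, 0, 0], "grip": 0.1}, {"slide": [0, 0, -0.0005], "rot": [0, 0, 0], "grip": 0.1}]'

```text
time: 13.05
ee_pos: [0.5553, -0.1773, 0.1416]
eef_rot: [0.723, 0.691, 0.0, 0.0]
ft_force: [0.7, -0.0, 4.6]
width: 0.0239
grip_force: 49.8
```

Call:
arm_command --steps '[{"slide": [0, 0, -0.0005], "rot": [0, 0, 0], "grip": 0.1}, {"slide": [0, 0, -0.0005], "rot": [0, 0, 0], "grip": 0.1}, {"slide": [0, 0, -0.0005], "rot": [0, 0, 0], "grip": 0.1}, {"slide": [0, 0, -0.0005], "rot": [0, 0, 0], "grip": 0.1}, {"slide": [0, 0, -0.0005], "rot": [0, 0, 0], "grip": 0.1}, {"slide": [0, 0, -0.0005], "rot": [0, 0, 0], "grip": 0.1}, {"slide": [0, 0, -0.0005], "rot": [0, 0, 0], "grip": 0.1}, {"slide": [0, 0, -0.0005], "rot": [0, 0, 0], "grip": 0.1}]'

```text
time: 14.05
ee_pos: [0.555, -0.1774, 0.1375]
eef_rot: [0.723, 0.691, -0.0, -0.0]
ft_force: [-0.2, 0.1, 4.6]
width: 0.0236
grip_force: 49.8
```

Call:
arm_command --steps '[{"slide": [0, 0, -0.0003], "rot": [0, 0, 0], "grip": 0.1}, {"slide": [0, 0, -0.0003], "rot": [0, 0, 0], "grip": 0.1}, {"slide": [0, 0, -0.0003], "rot": [0, 0, 0], "grip": 0.1}, {"slide": [0, 0, -0.0003], "rot": [0, 0, 0], "grip": 0.1}, {"slide": [0, 0, -0.0003], "rot": [0, 0, 0], "grip": 0.1}, {"slide": [0, 0, -0.0003], "rot": [0, 0, 0], "grip": 0.1}, {"slide": [0, 0, -0.0003], "rot": [0, 0, 0], "grip": 0.1}, {"slide": [0, 0, -0.0003], "rot": [0, 0, 0], "grip": 0.1}]'

```text
time: 15.05
ee_pos: [0.5551, -0.1773, 0.1351]
eef_rot: [0.723, 0.691, 0.0, -0.0]
ft_force: [-0.2, -0.5, -0.9]
width: 0.0236
grip_force: 49.8
```

Call:
arm_command --steps '[{"slide": [0, 0, -0.0004], "rot": [0, 0, 0], "grip": 0.1}, {"slide": [0, 0, -0.0004], "rot": [0, 0, 0], "grip": 0.1}, {"slide": [0, 0, -0.0004], "rot": [0, 0, 0], "grip": 0.1}, {"slide": [0, 0, -0.0004], "rot": [0, 0, 0], "grip": 0.1}, {"slide": [0, 0, -0.0003], "rot": [0, 0, 0], "grip": 0.1}, {"slide": [0, 0, -0.0003], "rot": [0, 0, 0], "grip": 0.1}, {"slide": [0, 0, -0.0003], "rot": [0, 0, 0], "grip": 0.1}, {"slide": [0, 0, -0.0003], "rot": [0, 0, 0], "grip": 0.1}]'

```text
time: 16.05
ee_pos: [0.5552, -0.1774, 0.1324]
eef_rot: [0.723, 0.691, 0.0, 0.0]
ft_force: [0.3, -0.2, -1.5]
width: 0.0237
grip_force: 49.8
```

Call:
arm_command --steps '[{"slide": [0, 0, -0.0003], "rot": [0, 0, 0], "grip": 0.1}, {"slide": [0, 0, -0.0004], "rot": [0, 0, 0], "grip": 0.1}, {"slide": [0, 0, -0.0003], "rot": [0, 0, 0], "grip": 0.1}, {"slide": [0, 0, -0.0004], "rot": [0, 0, 0], "grip": 0.1}, {"slide": [0, 0, -0.0003], "rot": [0, 0, 0], "grip": 0.1}, {"slide": [0, 0, -0.0003], "rot": [0, 0, 0], "grip": 0.1}, {"slide": [0, 0, -0.0003], "rot": [0, 0, 0], "grip": 0.1}, {"slide": [0, 0, -0.0003], "rot": [0, 0, 0], "grip": 0.1}]'

```text
time: 17.05
ee_pos: [0.5551, -0.1774, 0.1297]
eef_rot: [0.723, 0.691, 0.0, 0.0]
ft_force: [-0.4, -0.4, -1.1]
width: 0.0236
grip_force: 49.8
```

Call:
arm_command --steps '[{"slide": [0, 0, -0.0003], "rot": [0, 0, 0], "grip": 0.1}, {"slide": [0, 0, -0.0004], "rot": [0, 0, 0], "grip": 0.1}, {"slide": [0, 0, -0.0003], "rot": [0, 0, 0], "grip": 0.1}, {"slide": [0, 0, -0.0004], "rot": [0, 0, 0], "grip": 0.1}, {"slide": [0, 0, -0.0003], "rot": [0, 0, 0], "grip": 0.1}, {"slide": [0, 0, -0.0003], "rot": [0, 0, 0], "grip": 0.1}, {"slide": [0, 0, -0.0003], "rot": [0, 0, 0], "grip": 0.1}, {"slide": [0, 0, -0.0003], "rot": [0, 0, 0], "grip": 0.1}]'

```text
time: 18.05
ee_pos: [0.5551, -0.1774, 0.1272]
eef_rot: [0.723, 0.691, 0.0, 0.0]
ft_force: [-0.7, -0.1, -2.3]
width: 0.024
grip_force: 49.8
```

Call:
arm_command --steps '[{"slide": [0, 0, -0.0003], "rot": [0, 0, 0], "grip": 0.1}, {"slide": [0, 0, -0.0004], "rot": [0, 0, 0], "grip": 0.1}, {"slide": [0, 0, -0.0003], "rot": [0, 0, 0], "grip": 0.1}, {"slide": [0, 0, -0.0004], "rot": [0, 0, 0], "grip": 0.1}, {"slide": [0, 0, -0.0003], "rot": [0, 0, 0], "grip": 0.1}, {"slide": [0, 0, -0.0003], "rot": [0, 0, 0], "grip": 0.1}, {"slide": [0, 0, -0.0003], "rot": [0, 0, 0], "grip": 0.1}, {"slide": [0, 0, -0.0003], "rot": [0, 0, 0], "grip": 0.1}]'

```text
time: 19.05
ee_pos: [0.5551, -0.1774, 0.1246]
eef_rot: [0.723, 0.691, 0.0, 0.0]
ft_force: [-0.2, 0.7, -1.2]
width: 0.0236
grip_force: 49.8
```

Call:
arm_command --steps '[{"slide": [0, 0, -0.0003], "rot": [0, 0, 0], "grip": 0.1}, {"slide": [0, 0, -0.0003], "rot": [0, 0, 0], "grip": 0.1}, {"slide": [0, 0, -0.0003], "rot": [0, 0, 0], "grip": 0.1}, {"slide": [0, 0, -0.0003], "rot": [0, 0, 0], "grip": 0.1}, {"slide": [0, 0, -0.0003], "rot": [0, 0, 0], "grip": 0.1}, {"slide": [0, 0, -0.0003], "rot": [0, 0, 0], "grip": 0.1}, {"slide": [0, 0, -0.0003], "rot": [0, 0, 0], "grip": 0.1}, {"slide": [0, 0, -0.0003], "rot": [0, 0, 0], "grip": 0.1}]'

```text
time: 20.05
ee_pos: [0.5554, -0.1775, 0.1231]
eef_rot: [0.723, 0.691, 0.0, 0.0]
ft_force: [-3.4, 0.9, 8.6]
width: 0.0234
grip_force: 49.8
```

Call:
arm_command --steps '[{"slide": [0, 0, -0.0003], "rot": [0, 0, 0], "grip": 0.1}, {"slide": [0, 0, -0.0002], "rot": [0, 0, 0], "grip": 0.1}, {"slide": [0, 0, -0.0003], "rot": [0, 0, 0], "grip": 0.1}, {"slide": [0, 0, -0.0002], "rot": [0, 0, 0], "grip": 0.1}, {"slide": [0, 0, -0.0003], "rot": [0, 0, 0], "grip": 0.1}, {"slide": [0, 0, -0.0002], "rot": [0, 0, 0], "grip": 0.1}, {"slide": [0, 0, -0.0003], "rot": [0, 0, 0], "grip": 0.1}, {"slide": [0, 0, -0.0002], "rot": [0, 0, 0], "grip": 0.1}]'

```text
time: 21.05
ee_pos: [0.5554, -0.1775, 0.1213]
eef_rot: [0.723, 0.691, 0.0, 0.001]
ft_force: [-3.9, 1.2, 10.0]
width: 0.0239
grip_force: 49.8
```

Call:
arm_command --steps '[{"slide": [0, 0, -0.0002], "rot": [0, 0, 0], "grip": 0.1}, {"slide": [0, 0, -0.0002], "rot": [0, 0, 0], "grip": 0.1}, {"slide": [0, 0, -0.0002], "rot": [0, 0, 0], "grip": 0.1}, {"slide": [0, 0, -0.0002], "rot": [0, 0, 0], "grip": 0.1}, {"slide": [0, 0, -0.0002], "rot": [0, 0, 0], "grip": 0.1}, {"slide": [0, 0, -0.0002], "rot": [0, 0, 0], "grip": 0.1}, {"slide": [0, 0, -0.0002], "rot": [0, 0, 0], "grip": 0.1}, {"slide": [0, 0, -0.0002], "rot": [0, 0, 0], "grip": 0.1}]'

```text
time: 22.05
ee_pos: [0.5555, -0.1775, 0.1199]
eef_rot: [0.723, 0.691, 0.0, 0.001]
ft_force: [-3.2, 0.6, 11.8]
width: 0.0233
grip_force: 49.8
```

Call:
arm_command --steps '[{"slide": [0, 0, 0.0008], "rot": [0, 0, 0], "grip": 0.3}, {"slide": [0, 0, 0], "rot": [0, 0, 0], "grip": 0.5}, {"slide": [0, 0, 0], "rot": [0, 0, 0], "grip": 0.6}, {"slide": [0, 0, 0], "rot": [0, 0, 0], "grip": 0.6}, {"slide": [0, 0, 0], "rot": [0, 0, 0], "grip": 0.6}, {"slide": [0, 0, 0.01], "rot": [0, 0, 0], "grip": 0.6}, {"slide": [0, 0, 0.03], "rot": [0, 0, 0], "grip": 0.6}, {"slide": [0, 0, 0.04], "rot": [0, 0, 0], "grip": 0.6}]'

```text
time: 23.05
ee_pos: [0.5547, -0.1772, 0.2003]
eef_rot: [0.723, 0.691, -0.0, -0.001]
ft_force: [0.4, 0.0, 0.6]
width: 0.0527
grip_force: 0.0
```

```bash
python3 - <<'E'
from h import *
s=sensors.read_state();print({k:np.round(s[k],4) for k in("time","ee_pos","ft_force","width")})
a=eyes.camera("scene");b=eyes.camera("side")
def cr(c,l,t,wd,h):return cv2.resize(np.array(c["pixels"])[t:t+h,l:l+wd,::-1],(400,400),interpolation=cv2.INTER_CUBIC)
cv2.imwrite("pics/m5.png",np.hstack([cr(a,180,185,100,100),cr(b,300,100,100,100)]))
f=np.array([.5553,-.1773,.1199-.0865])
for c in(a,b):print([proj(c,f+[0,0,h]).round(1) for h in(.150,.119,.075)])
E
```

```text
{'time': np.float64(23.05), 'ee_pos': array([ 0.5547, -0.1772,  0.2003]), 'ft_force': array([0.4217, 0.0436, 0.5824]), 'width': np.float64(0.0527)}
[array([206.5, 224.3]), array([210.2, 233. ]), array([215.1, 244.5])]
[array([344.6, 119.6]), array([344.1, 131.8]), array([343.5, 148.5])]
```

View pics/m5.png

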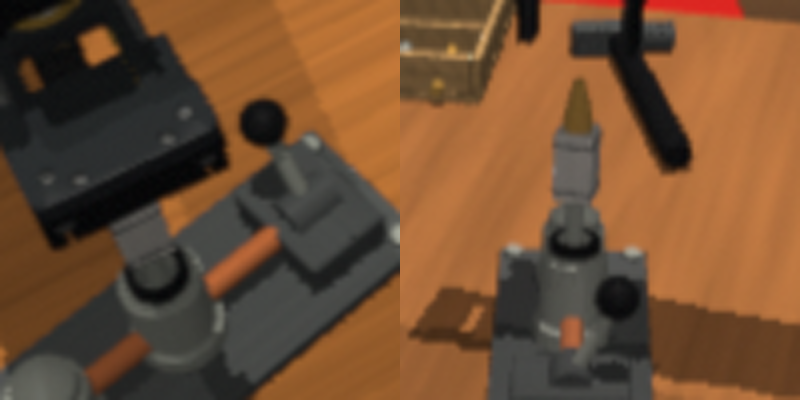

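The nozzle stands upright in the socket, its grip top at the predicted row (132). The knob is still at its off position, so the lever is next.

Call:
arm_command --steps '[{"slide": [0, 0, 0.05], "rot": [0, 0, 0], "grip": 0.3}, {"slide": [-0.022, 0.018, 0.01], "rot": [0, 0, 3.5], "grip": 0.0}, {"slide": [-0.023, 0.018, 0], "rot": [0, 0, 3.5], "grip": 0.0}, {"slide": [-0.023, 0.018, 0], "rot": [0, 0, 3.5], "grip": 0.0}, {"slide": [-0.023, 0.019, 0], "rot": [0, 0, 3.5], "grip": 0.0}, {"slide": [0, 0, -0.05], "rot": [0, 0, 0], "grip": 0.0}, {"slide": [0, 0, -0.03], "rot": [0, 0, 0], "grip": 0.0}, {"slide": [0, 0, 0], "rot": [0, 0, 0], "grip": 0.0}]'

```text
time: 24.15
ee_pos: [0.4628, -0.1041, 0.1781]
eef_rot: [0.634, 0.774, -0.001, -0.002]
ft_force: [-0.3, 0.1, 0.9]
width: 0.0005
grip_force: 0.0
```

```bash
python3 - <<'E'
from h import *
s=sensors.read_state();print({k:np.round(s[k],4) for k in("time","ee_pos","eef_rot","ft_force","width")})
w=eyes.camera("wrist");print(eyes.look_for("tap_tip",w)[:2],proj(w,(.5090,-.0948,.0867),True))
E
```

```text
{'time': np.float64(24.15), 'ee_pos': array([ 0.4628, -0.1041,  0.1781]), 'eef_rot': array([ 6.336e-01,  7.737e-01, -6.000e-04, -1.500e-03]), 'ft_force': array([-0.3297,  0.1346,  0.9385]), 'width': np.float64(0.0005)}
[{'bbox': [371.6, 187.3, 400.5, 216.6], 'conf': 0.73}] [381.27956595 201.246694  ]
```

Call:
arm_command --steps '[{"slide": [0, 0, -0.03], "rot": [0, 0, 0], "grip": 0.0}, {"slide": [0, 0, -0.03], "rot": [0, 0, 0], "grip": 0.0}, {"slide": [0, 0, -0.03], "rot": [0, 0, 0], "grip": 0.0}, {"slide": [0, 0, -0.008], "rot": [0, 0, 0], "grip": 0.0}, {"slide": [0.005, 0.001, 0], "rot": [0, 0, 0], "grip": 0.0}, {"slide": [0.005, 0.001, 0], "rot": [0, 0, 0], "grip": 0.0}, {"slide": [0.005, 0.001, 0], "rot": [0, 0, 0], "grip": 0.0}, {"slide": [0.005, 0.001, 0], "rot": [0, 0, 0], "grip": 0.0}]'

```text
time: 25.25
ee_pos: [0.4849, -0.1004, 0.0819]
eef_rot: [0.634, 0.774, 0.0, 0.0]
ft_force: [-0.1, 0.3, -1.0]
width: 0.0007
grip_force: 0.0
```

Call:
arm_command --steps '[{"slide": [0.006, 0.0012, 0], "rot": [0, 0, 0], "grip": 0.0}, {"slide": [0.006, 0.0012, 0], "rot": [0, 0, 0], "grip": 0.0}, {"slide": [0.006, 0.0012, 0], "rot": [0, 0, 0], "grip": 0.0}, {"slide": [0.006, 0.0012, 0], "rot": [0, 0, 0], "grip": 0.0}, {"slide": [0.006, 0.0012, 0], "rot": [0, 0, 0], "grip": 0.0}, {"slide": [0.006, 0.0012, 0], "rot": [0, 0, 0], "grip": 0.0}, {"slide": [0.006, 0.0012, 0], "rot": [0, 0, 0], "grip": 0.0}, {"slide": [0.006, 0.0012, 0], "rot": [0, 0, 0], "grip": 0.0}]'

```text
time: 26.25
ee_pos: [0.5326, -0.0907, 0.0814]
eef_rot: [0.634, 0.774, 0.0, 0.0]
ft_force: [-2.1, 0.7, -0.3]
width: 0.0003
grip_force: 0.5
```

Call:
arm_command --steps '[{"slide": [0.0015, 0.0003, 0], "rot": [0, 0, 0], "grip": 0.0}, {"slide": [0.0015, 0.0003, 0], "rot": [0, 0, 0], "grip": 0.0}, {"slide": [0.001, 0.0002, 0], "rot": [0, 0, 0], "grip": 0.0}, {"slide": [0.001, 0.0002, 0], "rot": [0, 0, 0], "grip": 0.0}, {"slide": [0.001, 0.0002, 0], "rot": [0, 0, 0], "grip": 0.0}, {"slide": [0.001, 0.0002, 0], "rot": [0, 0, 0], "grip": 0.0}, {"slide": [0, 0, 0], "rot": [0, 0, 0], "grip": 0.0}, {"slide": [0, 0, 0], "rot": [0, 0, 0], "grip": 0.0}]'

```text
time: 27.25
ee_pos: [0.5392, -0.0894, 0.0814]
eef_rot: [0.634, 0.774, 0.0, 0.0]
ft_force: [-0.6, 0.0, -0.3]
width: 0.0006
grip_force: 0.3
```

Call:
arm_command --steps '[{"slide": [0.001, 0.0002, 0], "rot": [0, 0, 0], "grip": 0.0}, {"slide": [0.001, 0.0002, 0], "rot": [0, 0, 0], "grip": 0.0}, {"slide": [0.001, 0.0002, 0], "rot": [0, 0, 0], "grip": 0.0}, {"slide": [0.001, 0.0002, 0], "rot": [0, 0, 0], "grip": 0.0}, {"slide": [0.001, 0.0002, 0], "rot": [0, 0, 0], "grip": 0.0}, {"slide": [0, 0, 0], "rot": [0, 0, 0], "grip": 0.0}, {"slide": [0, 0, 0], "rot": [0, 0, 0], "grip": 0.0}, {"slide": [0, 0, 0], "rot": [0, 0, 0], "grip": 0.0}]'

```text
time: 28.25
ee_pos: [0.5443, -0.0884, 0.0815]
eef_rot: [0.634, 0.774, 0.0, 0.0]
ft_force: [-0.9, 0.3, -0.5]
width: 0.0006
grip_force: 0.3
```

Call:
arm_command --steps '[{"slide": [0.001, 0.0002, 0], "rot": [0, 0, 0], "grip": 0.0}, {"slide": [0.001, 0.0002, 0], "rot": [0, 0, 0], "grip": 0.0}, {"slide": [0.001, 0.0002, 0], "rot": [0, 0, 0], "grip": 0.0}, {"slide": [0.001, 0.0002, 0], "rot": [0, 0, 0], "grip": 0.0}, {"slide": [0, 0, 0], "rot": [0, 0, 0], "grip": 0.0}, {"slide": [0, 0, 0], "rot": [0, 0, 0], "grip": 0.0}, {"slide": [0, 0, 0], "rot": [0, 0, 0], "grip": 0.0}, {"slide": [0, 0, 0], "rot": [0, 0, 0], "grip": 0.0}]'

```text
time: 29.25
ee_pos: [0.5453, -0.0882, 0.081]
eef_rot: [0.634, 0.773, -0.002, -0.002]
ft_force: [-15.1, -1.0, 10.2]
width: 0.0
grip_force: 7.8
```

```bash
python3 - <<'E'
from h import *
s=sensors.read_state();print({k:np.round(s[k],4) for k in("time","ee_pos","ft_force")})
w=eyes.camera("wrist");b=eyes.camera("side");a=eyes.camera("scene")
for c in(w,b,a):
  r=eyes.look_for("tap_tip",c)[:2];print([(np.round(d["bbox"]),d["conf"]) for d in r])
  print([proj(c,(.5387+.06*np.sin(t)*.98,-.0888+.06*np.sin(t)*.199,.034+.06*np.cos(t)),c is w).round(1) for t in(.3,.4,.5)])
cv2.imwrite("pics/m6.png",cv2.resize(np.hstack([np.array(w["pixels"])[120:280,240:440,::-1],np.array(b["pixels"])[110:270,260:460,::-1]]),(800,320),interpolation=cv2.INTER_CUBIC))
E
```

```text
{'time': np.float64(29.25), 'ee_pos': array([ 0.5453, -0.0882,  0.081 ]), 'ft_force': array([-15.1499,  -0.9769,  10.197 ])}
[]
[array([347.1, 248.9]), array([357.2, 247.3]), array([366.5, 245.3])]
[(array([324., 169., 339., 192.]), 0.74)]
[array([334.8, 172.2]), array([332.3, 172.9]), array([329.9, 173.8])]
[]
[array([258.5, 226.9]), array([260.5, 229.1]), array([262.3, 231.4])]
```

View pics/m6.png

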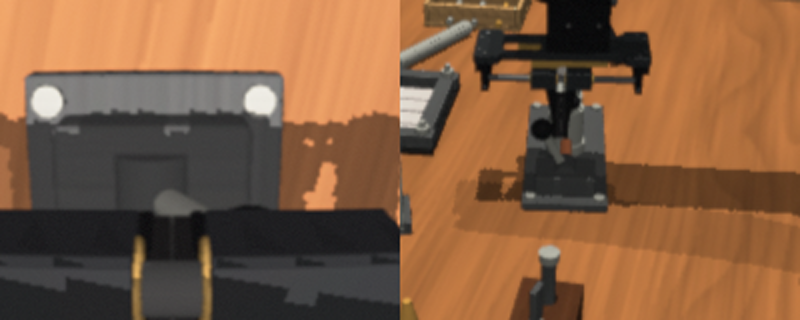

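The side view shows the knob at (330.5,174), which matches the fully-on angle. The 15 N reaction says it is at its stop. Back off and retreat.

Call:
arm_command --steps '[{"slide": [-0.006, -0.0012, 0], "rot": [0, 0, 0], "grip": 0.0}, {"slide": [-0.015, -0.003, 0], "rot": [0, 0, 0], "grip": 0.0}, {"slide": [-0.025, -0.005, 0], "rot": [0, 0, 0], "grip": 0.0}, {"slide": [-0.025, -0.005, 0], "rot": [0, 0, 0], "grip": 0.0}, {"slide": [0, 0, 0.05], "rot": [0, 0, 0], "grip": 0.0}, {"slide": [0, 0, 0.06], "rot": [0, 0, 0], "grip": 0.0}, {"slide": [0, 0, 0.06], "rot": [0, 0, 0], "grip": 0.0}, {"slide": [0, 0, 0.0], "rot": [0, 0, 0], "grip": 0.0}]'

```text
time: 30.55
ee_pos: [0.479, -0.102, 0.2561]
eef_rot: [0.634, 0.774, 0.001, 0.004]
ft_force: [0.0, 0.7, -1.2]
width: 0.0003
grip_force: 0.0
```

```bash
python3 - <<'E'
from h import *
s=sensors.read_state();print({k:np.round(s[k],4) for k in("time","ee_pos","ft_force")})
w=eyes.camera("wrist");b=eyes.camera("side");a=eyes.camera("scene")
for c in(w,b,a):
  r=eyes.look_for("tap_tip",c)[:2];print([(np.round(d["bbox"]),d["conf"]) for d in r])
  print([proj(c,(.5387+.06*np.sin(t)*.98,-.0888+.06*np.sin(t)*.199,.034+.06*np.cos(t)),c is w).round(1) for t in(.3,.4,.5)])
A=np.hstack([np.array(a["pixels"])[180:300,150:350,::-1],np.array(b["pixels"])[100:220,240:440,::-1]])
cv2.imwrite("pics/m7.png",cv2.resize(A,(800,240),interpolation=cv2.INTER_CUBIC))
E
```

```text
{'time': np.float64(30.55), 'ee_pos': array([ 0.479 , -0.102 ,  0.2561]), 'ft_force': array([ 0.0091,  0.6545, -1.21  ])}
[(array([374., 170., 416., 191.]), 0.79)]
[array([396.6, 181.8]), array([401.1, 181.5]), array([405.2, 181. ])]
[(array([326., 169., 340., 191.]), 0.71)]
[array([334.8, 172.2]), array([332.3, 172.9]), array([329.9, 173.8])]
[]
[array([258.5, 226.9]), array([260.5, 229.1]), array([262.3, 231.4])]
```

View pics/m7.png

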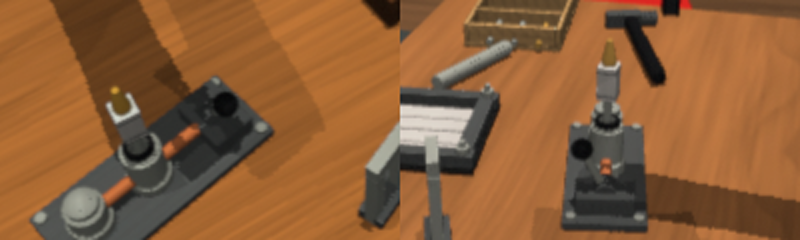

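The nozzle stands upright in the socket. The knob is at scene (262.5,231.5), matching fully on, and the arm is clear, so I'm handing in.

```bash
python3 -c "
from bench import order
print(order.close_job())"
```

```text
the job is handed in; nothing more can be done
None
```

The nozzle is standing in the socket, with the valve pushed open about 4 mm (estimated from the push) in one slow push that ended near 13 N. After that I swung the lever over to its on stop, and the job is handed in.

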